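# Pack the jars and clamp the crate square in the banding jig

### The arm

A 6-joint arm with a two-finger parallel gripper is mounted at the origin on the work surface. World frame = base frame: x ahead of the robot, y to its left, z up, the work surface at z = 0. Lengths are in m, angles in rad, forces in N, time in s.
With the tool pointing down it reaches from about 0.275 to 0.825 m from the base axis. Payload 4.9 kg.
Tool frame: the origin (TCP) lies midway between the tips of the shut fingers; the grasp point (between the pads) lies 19 mm behind it (bot.grip_depth is the distance from the TCP to the grasp point, in m); z points along the fingers, y is the line along which they close (so a half turn about z gives the same grasp; the last joint's range is limited). The gripper opens to 85 mm and grips with 20 to 120 N. Pads are 22 mm wide; open, the fingers measure 114 mm over their backs; the gripper's body (76 mm by 85 mm) begins 54 mm behind the grasp point. The pads swing forward as they close: fully open they stand 13 mm farther back than shut.
Start: joints at [-1.3, 0.326, -0.193, 1.052, 0, 1.437], TCP at [0.217, -0.506, 0.192] pointing down, gripper open.
Joint ranges: [-2.65, 2.65], [-0.97, 1.79], [-1.3, 1.35], [-1.93, 2.1], [-1.47, 1.37], [-3.14, 3.14]. Speed limits (rad/s): [2.57, 2.57, 3.14, 3.14, 3.14, 3.14].

### API

Orientations are given as a unit quaternion [w, x, y, z].
In Python, from cell import bot gives the robot as it stands. Calls block until the motion is done:
- bot.move_pose(position, orientation): joint-space move of the TCP to a pose.
- bot.move_linear(position, speed=0.15, rotation=None, until_force=None): straight line of the TCP; rotation=None keeps the orientation; speed is the mean speed in m/s. With until_force (N) it stops when the force on the tool has changed by that much, and returns True; else False.
- bot.goto_joints(angles): joint-space move.
- bot.set_gripper(opening, grasp_force=None): opening from 0.0 (shut) to 1.0 (fully open); grasp_force is the grip in N (None keeps the last); returns when the fingers have stopped.
- bot.wait(seconds).
- bot.solve_ik(position, orientation): joint angles nearest the present ones, or None.
- bot.camera(name): name is "scene" or "side" or "wrist"; returns the picture (400x640x3 uint8, red, green, blue); there is no depth.
- bot.calibration(name): a dict with "mtx" (3x3 intrinsics, pixels), "extrinsics" (4x4, takes a point from world to camera coordinates); the wrist camera has in their place "hand_eye" (4x4, takes a point from camera to tool coordinates, whose origin is the TCP and whose axes are the flange's). Camera axes: x right, y down, z forward; pixel columns grow to the right and rows downward; lengths in m; the calibration is good to about 2 mm. A picture is of the moment at which its call begins: read the wrist's pose just before it. calibration takes no time and is no camera call.
A pose or a line that the arm cannot do raises bot.PlanningError and nothing moves.
- bot.close_job(): hands the job in; it is judged then, once.
Trained networks look in the newest picture that a camera, given by its name, has taken for a name from the list of things; names that differ only in an ending like _2 or _b are one class to them, and where a whole thing is asked for, a point or a joint stands for the part that bears it (a point fixed in the world has none). Each returns a list of dicts, best first, with "confidence" (0 to 1); they miss things now and then, are a little off and sometimes report something else, mostly with a low value. They report only what shows in the picture. A call takes as long as a camera call. They do not tell look-alikes from the thing itself.
- bot.search_frame(camera, thing): "bbox" ([left, top, width, height] in pixels, round what is visible of it).
Readings, each from a call of its own:
- bot.read_clock(): time.
- bot.read_joint_positions(): joint angles.
- bot.read_joint_vel(): joint speeds.
- bot.read_joint_efforts(): joint torques, N m.
- bot.read_position(): TCP position.
- bot.read_tool_rot(): TCP orientation.
- bot.read_ft_force(): force on the tool from outside, world axes, zero at the start.
- bot.read_moment(): the same for the moment, N m.
- bot.read_gripper_width(): opening from 0.0 (shut) to 1.0 (fully open).
- bot.read_finger_force(): force on a finger pad.
Only numpy, scipy, OpenCV 4.12 (cv2) and the standard library are available. Lean on these libraries where they do the work, as an engineer would, in place of code of your own. Each camera call takes 0.05 s, during which the arm holds its last target. There are 200 camera calls.

### The job

Stand every amber jar upright in a cell of its own in the white divided crate on the jig. Then clamp the crate for banding: turn the jig's two knobs clockwise by turns, a little on each, until both are at their stops and the jaw has pushed the crate home flat against the fence, never letting one end of the jaw get more than 10 mm ahead of the other. Leave the squat tin and the cardboard roll that stand among the jars where they are.

Things in the scene. Friction and masses are not known exactly. Their poses are not given: they have to be found in the camera images.
- jar0: squat amber glass jar, 52 mm diameter, with a steel lid of 49 mm diameter that takes up the top 18 mm of its 64 mm height; about 0.2 kg, heavy at the bottom, upright on the bench at the start; two to four of the four jars are there. Origin: centre of its underside, z up
- jar1: squat amber glass jar, 52 mm diameter, with a steel lid of 49 mm diameter that takes up the top 18 mm of its 64 mm height; about 0.2 kg, heavy at the bottom, upright on the bench at the start; two to four of the four jars are there. Origin: centre of its underside, z up
- jar2: squat amber glass jar, 52 mm diameter, with a steel lid of 49 mm diameter that takes up the top 18 mm of its 64 mm height; about 0.2 kg, heavy at the bottom, upright on the bench at the start; two to four of the four jars are there. Origin: centre of its underside, z up
- jar3: squat amber glass jar, 52 mm diameter, with a steel lid of 49 mm diameter that takes up the top 18 mm of its 64 mm height; about 0.2 kg, heavy at the bottom, upright on the bench at the start; two to four of the four jars are there. Origin: centre of its underside, z up
- crate: white plastic divided crate, 68 (x) x 260 (y) x 32 mm high, open on top, standing loose on the jig's bed between jaw and fence, about 0.7 kg. One row of four cells, each 60 x 60 mm inside, centred at crate x = 0, y = -0.096, -0.032, 0.032, 0.096; walls, dividers and floor 4 mm thick, so a jar in a cell stands 4 mm above the crate's origin. Origin: centre of its underside
- jig: banding jig fixed to the bench: bed 170 x 420 mm, top 8 mm above the bench. x points from jaw to fence, y along the fence, z up. Fence face at jig x = 0.0345, fence top 36 mm above the bench; the crate is home with its origin at jig x = 0 to -0.001. Knobs at x = -0.062, y = +-0.172 on housings 56 mm square. Origin: on the bench (z = 0) under the middle of the crate's home place
- jaw_mid (a point): middle of the top front edge of the steel jaw bar (260 long, 18 thick, top 34 mm above the bench) that pushes the crate along jig x; axes as the jig's when square. At jig x = -0.0545 fully open, -0.0345 closed. Each jaw end is driven by its own knob, 5 mm per rad, so the jaw goes skew when the knobs differ: 10 mm between the ends = 0.0385 rad
- jaw_left (a point): the left (+y) end of that edge, 0.13 m from jaw_mid along the jaw
- knob_left_grip (a point): grip point of the left (+y) knob, on its vertical axis, 63 mm above the bench. The knob is a black bar 42 mm long (along this point's x, turning with it) and 14 mm thick, its top 7 mm above this point; 23 mm below this point the bar stands on a disc of 22 mm radius
- knob_left (a joint): turn of the left knob, rad: 0 = this end of the jaw fully open, 4.0 = hard stop, jaw end closed. Grows clockwise seen from above (towards negative yaw), 5 mm of jaw travel per rad. Stiff enough to stay where it is left (about 0.04 N m); starts at 0
- jaw_right (a point): the right (-y) end of that edge, 0.13 m from jaw_mid along the jaw
- knob_right_grip (a point): grip point of the right (-y) knob, on its vertical axis, 63 mm above the bench. The knob is a black bar 42 mm long (along this point's x, turning with it) and 14 mm thick, its top 7 mm above this point; 23 mm below this point the bar stands on a disc of 22 mm radius
- knob_right (a joint): turn of the right knob, rad: 0 = this end of the jaw fully open, 4.0 = hard stop, jaw end closed. Grows clockwise seen from above (towards negative yaw), 5 mm of jaw travel per rad. Stiff enough to stay where it is left (about 0.04 N m); starts at 0
- wide_tin: squat steel tin, 74 mm diameter, 50 mm high, stands among the jars; a bystander. Origin: centre of its underside
- tape_roll: cardboard roll core, 76 mm outer diameter, 48 mm high, standing among the jars; a bystander. Origin: centre of its underside
Things that resemble listed ones, but are neither listed nor needed, are in the scene too. What is shaped like the jar3 but blue or red is not meant.

How it is judged:
By the outcome, as a careful person would: the job done as asked, in the order asked, and still so for the second after the job is handed in, with the robot touching nothing.
Of jar0, jar1, jar2, jar3 only 2 to 4 are there at a start; the rules pass over those that are not, and their reading is None.
At some moment in a run one of jar0, jar1, jar2, jar3 may be knocked a few centimetres aside while the robot is not near it.
It also fails if it takes over 210 s, if anything falls off the work surface, if the arm or the gripper's body presses on something with over 40 N, if the wrist force passes 120 N, or if a joint passes its speed limit or range.

## Working session

There is one attempt and no reset: what is moved stays moved. The work goes in short steps, each a Python script; the robot and the scene stay as the last script left them, time stands still between calls to the robot, and variables do not carry over. Pictures are saved under pics/ and viewed, at most 14 in all, crops included, and the job is handed in when it is done.

```bash
ls; mkdir -p pics
python3 - <<'E'
from cell import bot
import cv2
for c in ("scene","side","wrist"):
    im=bot.camera(c); cv2.imwrite(f"pics/{c}0.png",im[:,:,::-1])
    k=bot.calibration(c); print(c,{a:b.round(3).tolist() for a,b in k.items() if hasattr(b,'round')})
    for t in ("jar0","crate","jig","knob_left","wide_tin","tape_roll"):
        print(t,[(d["confidence"].__round__(2),[round(v) for v in d["bbox"]]) for d in bot.search_frame(c,t)])
print(bot.read_clock(),bot.read_position(),bot.read_tool_rot())
E
```

```text
pics
scene {'mtx': [[470.21, 0.0, 317.706], [0.0, 470.21, 199.327], [0.0, 0.0, 1.0]], 'extrinsics': [[-0.734, 0.679, -0.005, 0.361], [0.418, 0.446, -0.791, -0.123], [-0.535, -0.583, -0.612, 1.555], [0.0, 0.0, 0.0, 1.0]]}
jar0 [(0.89, [225, 172, 19, 27]), (0.86, [270, 135, 16, 25]), (0.73, [282, 170, 16, 29]), (0.72, [208, 162, 18, 22]), (0.71, [289, 147, 15, 22]), (0.66, [402, 279, 20, 21]), (0.63, [256, 158, 16, 25])]
crate [(0.63, [289, 236, 102, 73])]
jig [(0.74, [260, 216, 172, 129])]
knob_left [(0.75, [402, 278, 20, 24])]
wide_tin [(0.69, [242, 189, 19, 26])]
tape_roll [(0.93, [239, 147, 19, 24])]
side {'mtx': [[478.32, 0.0, 313.492], [0.0, 478.32, 203.053], [0.0, 0.0, 1.0]], 'extrinsics': [[-0.937, -0.349, -0.014, 0.417], [-0.171, 0.496, -0.851, 0.156], [0.304, -0.796, -0.524, 1.044], [0.0, 0.0, 0.0, 1.0]]}
jar0 [(0.83, [314, 142, 15, 25]), (0.81, [339, 157, 18, 27]), (0.69, [384, 166, 16, 29]), (0.66, [332, 174, 21, 29]), (0.58, [304, 150, 15, 27]), (0.48, [385, 153, 16, 11])]
crate [(0.84, [192, 221, 76, 77])]
jig [(0.64, [348, 147, 24, 26])]
knob_left [(0.64, [211, 294, 23, 26])]
wide_tin [(0.61, [289, 173, 26, 24])]
tape_roll [(0.77, [348, 149, 23, 24]), (0.38, [231, 226, 46, 76])]
wrist {'mtx': [[340.504, 0.0, 316.923], [0.0, 340.504, 198.708], [0.0, 0.0, 1.0]], 'hand_eye': [[0.0, -0.957, -0.29, 0.074], [1.0, -0.0, 0.001, 0.001], [-0.001, -0.29, 0.957, -0.181], [0.0, 0.0, 0.0, 1.0]]}
jar0 [(0.76, [195, 0, 70, 39]), (0.69, [131, 0, 39, 10])]
crate []
jig []
knob_left []
wide_tin []
tape_roll []
1.05 [ 0.21661192 -0.50556779  0.19230307] [ 2.60859356e-05  9.79584834e-01  2.01031220e-01 -1.82093028e-05]
```

Run:
```python
import cv2
a=cv2.imread("pics/scene0.png")[110:360,180:450]; cv2.imwrite("pics/s1.png",cv2.resize(a,None,fx=2.4,fy=2.4,interpolation=cv2.INTER_CUBIC)[:600])
a=cv2.imread("pics/side0.png")[120:330,180:430]; cv2.imwrite("pics/s2.png",cv2.resize(a,None,fx=2.8,fy=2.8,interpolation=cv2.INTER_CUBIC)[:600])
```

```text
(no output)
```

View pics/s1.png

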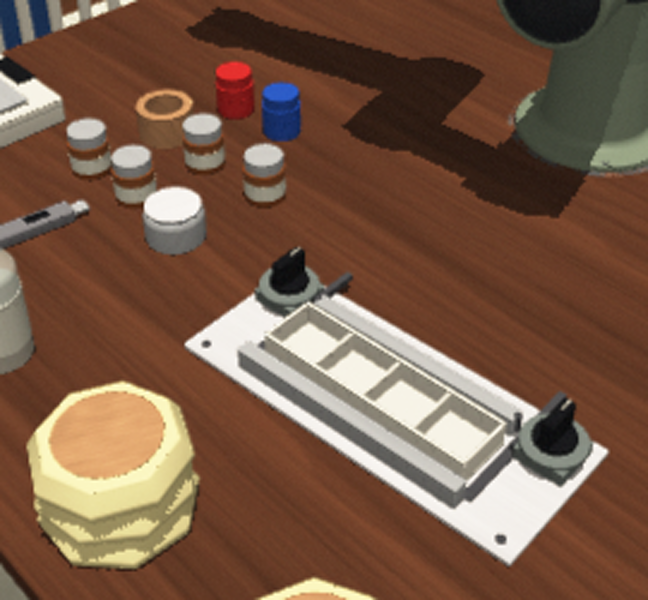

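View pics/s2.png

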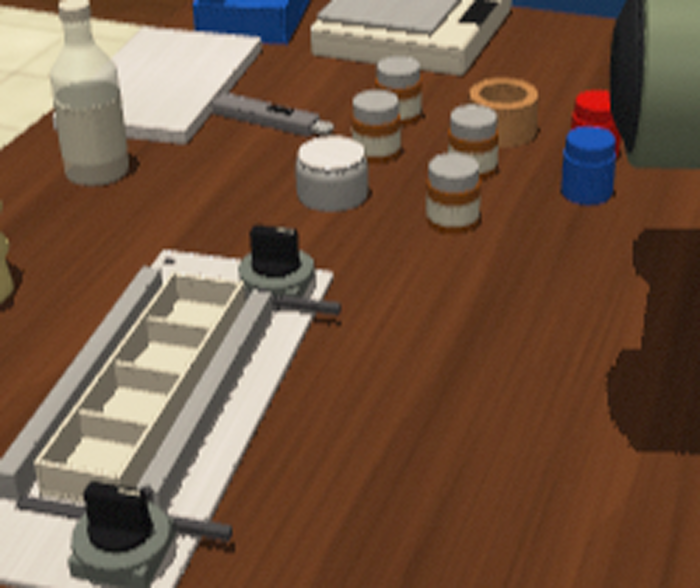

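The scene crop shows four amber jars at (88,147), (133,175), (203,142) and (264,173). It also shows the roll at (163,115), the tin at (175,220), red and blue decoys, and the jig with its crate at about (385,390). The jaw is on the robot's side. Next I compute positions from these.

```bash
cat > h.py <<'E'
from cell import bot
import numpy as np, cv2
from scipy.spatial.transform import Rotation as R
def q(a): return [0,np.cos(a/2),np.sin(a/2),0]      # tool down, tool x at yaw a, closing axis at a-90deg
def campose(c,tp=None):
    k=bot.calibration(c)
    if c!="wrist":
        T=np.linalg.inv(k["extrinsics"])
    else:
        p,o=tp; T=np.eye(4); T[:3,:3]=R.from_quat(o,scalar_first=True).as_matrix(); T[:3,3]=p
        T=T@k["hand_eye"]
    return k["mtx"],T
def tool(): return bot.read_position(),bot.read_tool_rot()
def unproj(c,uv,z,tp=None):
    K,T=campose(c,tp); uv=np.atleast_2d(uv).astype(float)
    d=(T[:3,:3]@np.linalg.inv(K)@np.c_[uv,np.ones(len(uv))].T).T
    s=(np.atleast_1d(z)-T[2,3])/d[:,2]
    return T[:3,3]+d*s[:,None]
def proj(c,P,tp=None):
    K,T=campose(c,tp); P=np.atleast_2d(P); Pc=(P-T[:3,3])@T[:3,:3]; u=Pc@K.T
    return u[:,:2]/u[:,2:]
E
python3 - <<'E'
from h import *
np.set_printoptions(precision=4,suppress=True)
s=lambda l:np.array(l)/2.4+[180,110]
d=lambda l:np.array(l)/2.8+[180,120]
print("jars scene",unproj("scene",s([(88,130),(132,156),(203,126),(264,156)]),.064))
print("jars side",unproj("side",d([(399,66),(376,101),(474,118),(454,167)]),.064))
print("tin",unproj("scene",s([(175,202)]),.05),unproj("side",d([(332,153)]),.05))
print("roll",unproj("scene",s([(164,104)]),.048),unproj("side",d([(504,95)]),.048))
print("decoy",unproj("scene",s([(236,72),(282,93)]),.064))
print("bed",unproj("scene",s([(187,345),(512,562),(607,452)]),.008))
print("crate",unproj("scene",s([(308,305),(265,340),(460,475),(505,432)]),.040))
print("knobs",unproj("scene",s([(291,255),(561,402)]),.070),unproj("side",d([(274,232),(118,492)]),.07))
E
```

```text
jars scene [[ 0.5622 -0.3776  0.064 ]
 [ 0.5548 -0.2912  0.064 ]
 [ 0.4499 -0.2847  0.064 ]
 [ 0.4364 -0.18    0.064 ]]
jars side [[ 0.5577 -0.3856  0.064 ]
 [ 0.5512 -0.2947  0.064 ]
 [ 0.4421 -0.2899  0.064 ]
 [ 0.4302 -0.1838  0.064 ]]
tin [[ 0.5623 -0.1949  0.05  ]] [[ 0.5621 -0.1963  0.05  ]]
roll [[ 0.4409 -0.3835  0.048 ]] [[ 0.4361 -0.384   0.048 ]]
decoy [[ 0.3342 -0.3608  0.064 ]
 [ 0.324  -0.2761  0.064 ]]
bed [[ 0.6743 -0.0288  0.008 ]
 [ 0.6299  0.3832  0.008 ]
 [ 0.4674  0.3654  0.008 ]]
crate [[0.5607 0.039  0.04  ]
 [0.6289 0.0485 0.04  ]
 [0.6127 0.3038 0.04  ]
 [0.5435 0.2984 0.04  ]]
knobs [[ 0.5421 -0.0087  0.07  ]
 [ 0.4994  0.3256  0.07  ]] [[ 0.5411 -0.009   0.07  ]
 [ 0.5041  0.3301  0.07  ]]
```

```bash
cat >> h.py <<'E'
def look(name,things=("jar0",),cam="wrist"):
    tp=tool(); im=bot.camera(cam); cv2.imwrite(f"pics/{name}.png",im[:,:,::-1])
    return im,tp,{t:bot.search_frame(cam,t) for t in things}
E
python3 - <<'E'
from h import *
np.set_printoptions(precision=3,suppress=True)
for a in (0,1.67,-1.47):
    for p in ((.5,-.28,.28),(.54,-.01,.1),(.5,.33,.1),(.6,.18,.1)):
        s=bot.solve_ik(p,q(a)); print(a,p,None if s is None else np.array(s))
bot.move_pose([.47,-.27,.28],q(0))
im,tp,D=look("w1",("jar0","wide_tin","tape_roll"))
for t,z in (("jar0",.055),("wide_tin",.05),("tape_roll",.048)):
    for d in D[t]:
        b=d["bbox"]; print(t,round(d["confidence"],2),np.round(b),unproj("wrist",[b[0]+b[2]/2,b[1]+b[3]/2],z*.7,tp)[0])
bot.move_pose([.50,.17,.30],q(0))
im,tp,D=look("w2",("crate","knob_left_grip"))
for t in D:
    for d in D[t]:
        b=d["bbox"]; print(t,round(d["confidence"],2),np.round(b),unproj("wrist",[b[0]+b[2]/2,b[1]+b[3]/2],.06,tp)[0])
print(tp,bot.read_clock())
E
```

```text
0 (0.5, -0.28, 0.28) [-0.639  0.331  0.037  1.277  0.     2.502]
0 (0.54, -0.01, 0.1) [-0.155  0.388 -0.355  0.828  0.     2.986]
0 (0.5, 0.33, 0.1) [ 0.46   0.488 -0.192  0.891  0.    -2.681]
0 (0.6, 0.18, 0.1) [ 0.174  0.536 -0.111  0.924  0.    -2.968]
1.67 (0.5, -0.28, 0.28) [-0.639  0.331  0.037  1.277  0.     0.832]
1.67 (0.54, -0.01, 0.1) [-0.155  0.388 -0.355  0.828  0.     1.316]
1.67 (0.5, 0.33, 0.1) [ 0.46   0.488 -0.192  0.891  0.     1.932]
1.67 (0.6, 0.18, 0.1) [ 0.174  0.536 -0.111  0.924  0.     1.645]
-1.47 (0.5, -0.28, 0.28) [-0.639  0.331  0.037  1.277  0.    -2.311]
-1.47 (0.54, -0.01, 0.1) [-0.155  0.388 -0.355  0.828  0.    -1.827]
-1.47 (0.5, 0.33, 0.1) [ 0.46   0.488 -0.192  0.891  0.    -1.211]
-1.47 (0.6, 0.18, 0.1) [ 0.174  0.536 -0.111  0.924  0.    -1.498]
jar0 0.96 [227. 160.  50.  51.] [ 0.434 -0.188  0.038]
jar0 0.95 [318. 155.  40.  46.] [ 0.443 -0.299  0.038]
jar0 0.65 [317.  63.  46.  49.] [ 0.553 -0.299  0.038]
jar0 0.65 [310. 236.  38.  58.] [ 0.32  -0.288  0.038]
jar0 0.62 [389.  58.  57.  48.] [ 0.559 -0.39   0.038]
jar0 0.57 [370. 230.  43.  57.] [ 0.33  -0.374  0.038]
jar0 0.31 [71. 74. 50. 40.] [ 0.546 -0.01   0.038]
wide_tin 0.96 [225.  43.  66.  70.] [ 0.564 -0.203  0.035]
tape_roll 0.76 [371. 151.  70.  61.] [ 0.437 -0.388  0.034]
crate 0.88 [214.  57. 212.  74.] [0.576 0.165 0.06 ]
crate 0.19 [442. 106.  35.  35.] [ 0.542 -0.005  0.06 ]
knob_left_grip 0.7 [179. 131.  33.  38.] [0.51  0.318 0.06 ]
knob_left_grip 0.18 [227. 114. 199.  38.] [0.53  0.157 0.06 ]
(array([0.5 , 0.17, 0.3 ]), array([ 0.,  1., -0.,  0.])) 7.2167
```

View pics/w1.png

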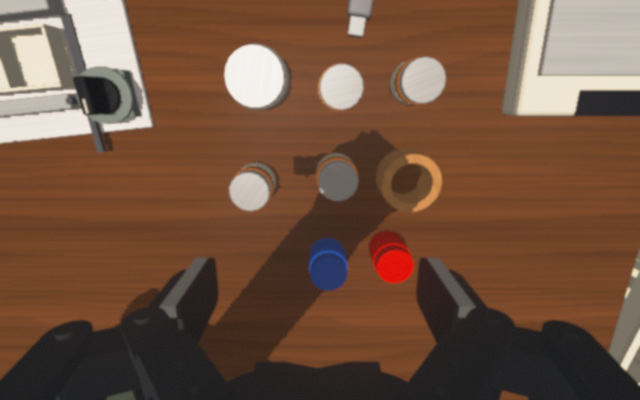

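View pics/w2.png

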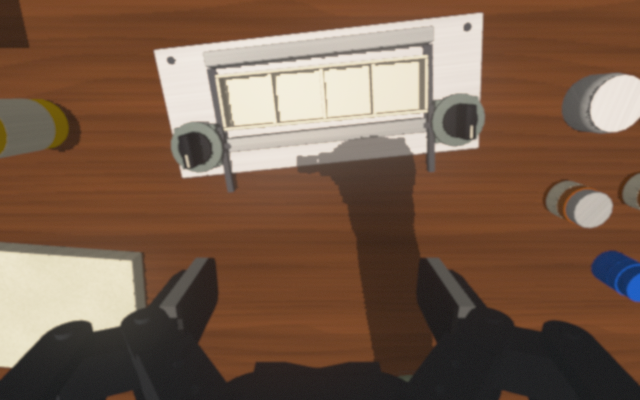

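w1 shows the jar lids at about (249,191), (341,180), (341,87) and (423,80). w2 shows the bed corners at about (155,51), (482,13), (478,147) and (183,178). I'll zoom in on the jig for a pose fit.

Run:
```python
from h import *
np.set_printoptions(precision=4,suppress=True)
a=cv2.imread("pics/w2.png")[5:195,145:495]
cv2.imwrite("pics/w2c.png",cv2.resize(a,None,fx=2.25,fy=2.25,interpolation=cv2.INTER_CUBIC))
tp1=([.47,-.27,.28],q(0)); tp=([.5,.17,.30],q(0))
print(unproj("wrist",[(249,191),(341,180),(341,87),(423,80)],.064,tp1))
print(unproj("wrist",[(257,76),(410,182)],.049,tp1))
b=unproj("wrist",[(155,51),(482,13),(478,147),(183,178)],.008,tp); print(b, [np.linalg.norm(b[i]-b[i-1]) for i in range(4)])
```

```text
[[ 0.434  -0.1893  0.064 ]
 [ 0.4477 -0.3003  0.064 ]
 [ 0.5537 -0.2982  0.064 ]
 [ 0.561  -0.3884  0.064 ]]
[[ 0.5659 -0.2032  0.049 ]
 [ 0.4415 -0.3875  0.049 ]]
[[ 0.6292  0.3761  0.008 ]
 [ 0.6731 -0.0374  0.008 ]
 [ 0.5062 -0.0553  0.008 ]
 [ 0.4621  0.3592  0.008 ]] [np.float64(0.16795673661450936), np.float64(0.4157914800721031), np.float64(0.16785290830618116), np.float64(0.4168818303792715)]
```

View pics/w2c.png

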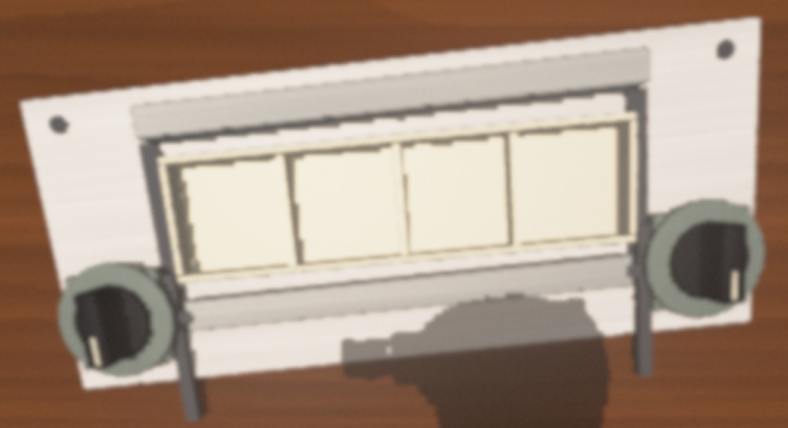

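Run:
```python
from h import *
bot.move_pose([.65,.17,.30],q(np.pi))
im,tp,D=look("w3",("crate","knob_left_grip"))
print(tp,D, bot.read_clock())
g=im[:,:,::-1]
b=D["crate"][0]["bbox"]; x0=int(max(0,b[0]-75)); y0=int(max(0,b[1]-55)); print(x0,y0)
cv2.imwrite("pics/w3c.png",cv2.resize(g[y0:y0+200,x0:x0+355],None,fx=2.25,fy=2.25,interpolation=cv2.INTER_CUBIC))
```

```text
(array([0.64994301, 0.17001392, 0.3000489 ]), array([ 2.01075129e-05, -1.28508431e-04,  9.99999992e-01, -3.96404329e-06])) {'crate': [{'bbox': [203.8, 59.6, 213.0, 73.4], 'confidence': 0.85}, {'bbox': [433.1, 10.5, 33.9, 43.2], 'confidence': 0.42}], 'knob_left_grip': [{'bbox': [434.7, 9.9, 33.8, 46.6], 'confidence': 0.89}]} 9.9833
128 4
```

View pics/w3c.png

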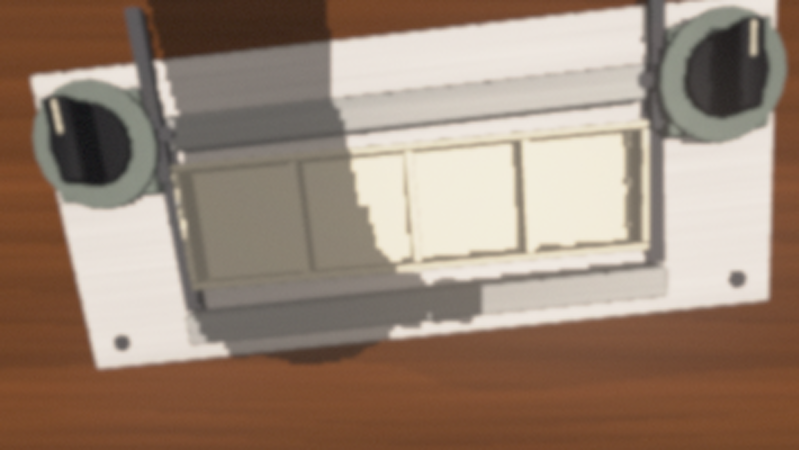

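The bed, crate and knobs are clear in both views. I'll fit the jig and crate poses together with a small hand-eye offset, and check against the scene estimates.

```bash
cat > fit.py <<'E'
from h import *
from scipy.optimize import least_squares
np.set_printoptions(precision=4,suppress=True)
V={"w2":(([.5,.17,.30],q(0)),np.array([145,5])),"w3":(([.64994,.17001,.30005],q(np.pi)),np.array([128,4])),"scene":(None,None)}
O=[]  # view, kind, sx, sy, px
for v,k,sx,sy,p in [("w2","b",1,1,(20,101)),("w2","b",1,-1,(760,18)),("w2","b",-1,-1,(751,322)),("w2","b",-1,1,(85,388)),
 ("w3","b",-1,-1,(32,75)),("w3","b",1,-1,(98,368)),("w3","b",1,1,(769,299)),
 ("w2","c",1,1,(158,160)),("w2","c",1,-1,(635,113)),("w2","c",-1,-1,(637,241)),("w2","c",-1,1,(180,281)),
 ("w3","c",-1,-1,(178,172)),("w3","c",-1,1,(648,125)),("w3","c",1,1,(652,246)),("w3","c",1,-1,(198,290)),
 ("w2","k",0,-1,(735,262)),("w2","k",0,1,(92,328)),("w3","k",0,-1,(62,133)),("w3","k",0,1,(752,57))]:
    O.append((v,k,sx,sy,np.array(p)/2.25+V[v][1]))
def pt(k,sx,sy,t):
    j,c=t[:3],t[3:6]; f=c if k=="c" else j
    l={"b":(t[6]+.085*sx,.21*sy,.008),"c":(.034*sx,.13*sy,.04),"k":(-.062,.172*sy,.07)}[k]
    ca,sa=np.cos(f[2]),np.sin(f[2])
    return np.array([f[0]+ca*l[0]-sa*l[1],f[1]+sa*l[0]+ca*l[1],l[2]])
K=bot.calibration("wrist")["mtx"]; HE=bot.calibration("wrist")["hand_eye"]
def pw(P,tp,t):
    T=np.eye(4);T[:3,:3]=R.from_quat(tp[1],scalar_first=True).as_matrix();T[:3,3]=tp[0]
    H=HE.copy();H[:3,:3]=H[:3,:3]@R.from_rotvec(t[10:13]).as_matrix();H[:3,3]+=t[7:10];T=T@H
    u=K@(T[:3,:3].T@(P-T[:3,3]));return u[:2]/u[2]
def res(t):
    r=[(pw(pt(k,sx,sy,t),V[v][0],t)-p)/1. for v,k,sx,sy,p in O]
    return np.r_[np.concatenate(r),t[7:10]/.002,t[10:13]/.006]
s=least_squares(res,np.r_[.58,.165,.107,.58,.165,.107,0,np.zeros(6)],loss="soft_l1")
t=s.x;print("jig",t[:3],"crate",t[3:6],"bedx",t[6],"he",t[7:]);print(res(t)[:38].reshape(-1,2).round(1).tolist())
np.save("fit.npy",t)
ca,sa=np.cos(t[2]),np.sin(t[2]);d=t[3:5]-t[:2];print("crate in jig",ca*d[0]+sa*d[1],-sa*d[0]+ca*d[1],t[5]-t[2])
for u,z in [((249,191),.064),((341,180),.064),((341,87),.064),((423,80),.064),((257,76),.049),((410,182),.049)]:
    # unproject with corrected hand-eye
    r=least_squares(lambda x:pw(np.array([x[0],x[1],z]),([.47,-.27,.28],q(0)),t)-u,[.5,-.3]);print(r.x)
for c in ("scene","side"): print(c,proj(c,[pt("b",1,1,t),pt("b",1,-1,t),pt("c",1,1,t),pt("k",0,1,t),pt("k",0,-1,t)]))
E
python3 fit.py
```

```text
jig [0.5863 0.1649 0.1021] crate [0.5764 0.1638 0.0929] bedx -0.018901116822512175 he [-0.0006  0.     -0.0027  0.003   0.0009  0.0003]
[[0.7, -0.1], [0.4, -0.2], [-0.2, -0.3], [0.0, 0.2], [-0.2, -0.2], [0.2, -0.2], [0.1, 0.1], [-0.4, -1.1], [0.4, -1.4], [-0.5, -0.5], [-0.8, 1.1], [-2.1, -3.0], [1.1, -3.3], [-0.2, 0.6], [-1.2, 0.3], [-0.4, 2.0], [1.0, 2.0], [1.5, 1.2], [0.1, 1.1]]
crate in jig -0.009993543310326359 -5.1275065520133304e-05 -0.00921321461487698
[ 0.4326 -0.1863]
[ 0.4464 -0.298 ]
[ 0.553  -0.2958]
[ 0.5604 -0.3867]
[ 0.5654 -0.2001]
[ 0.4402 -0.3856]
scene [[392.1361 343.5717]
 [256.1844 251.9037]
 [373.6061 302.4161]
 [413.0533 280.2514]
 [300.2537 215.5717]]
side [[155.5076 321.5506]
 [237.9635 208.9239]
 [191.3565 285.3365]
 [220.8734 295.2076]
 [278.0256 202.0777]]
```

```bash
cat > act.py <<'E'
from h import *
from scipy.optimize import least_squares
t=np.load("fit.npy"); YAW=t[5]+np.pi/2
K=bot.calibration("wrist")["mtx"]; HE=bot.calibration("wrist")["hand_eye"].copy()
HE[:3,:3]=HE[:3,:3]@R.from_rotvec(t[10:13]).as_matrix(); HE[:3,3]+=t[7:10]
def pw(P,tp):
    T=np.eye(4);T[:3,:3]=R.from_quat(tp[1],scalar_first=True).as_matrix();T[:3,3]=tp[0];T=T@HE
    u=(P-T[:3,3])@T[:3,:3]@K.T; return u[:,:2]/u[:,2:]
th=np.linspace(0,2*np.pi,48)
CYL=np.vstack([np.c_[r*np.cos(th),r*np.sin(th),0*th+z] for r,z in ((.0245,.064),(.0245,.046),(.026,.044),(.026,0))])
def loc(b,tp,g,z0=0):
    def f(x):
        p=pw(CYL+[x[0],x[1],z0],tp); m,M=p.min(0),p.max(0); return np.r_[m-b[:2],M-np.array(b[:2])-b[2:]]
    s=least_squares(f,g); return s.x,np.abs(s.fun).max()
def spot(xy):
    im,tp,D=look("tmp"); c=[]
    for d in D["jar0"]:
        x,r=loc(np.array(d["bbox"]),tp,xy); bb=[int(v) for v in d["bbox"]]
        p=im[bb[1]+bb[3]//4:bb[1]+3*bb[3]//4,bb[0]+bb[2]//4:bb[0]+3*bb[2]//4].reshape(-1,3).mean(0)
        if p.max()-p.min()<90: c.append((np.linalg.norm(x-xy),x,r,d["confidence"]))
    c.sort(key=lambda k:k[0]); return c
def cell(i): # crate cell i=0..3 -> world xy
    y=-.096+.064*i; return t[3:5]+np.array([-np.sin(t[5]),np.cos(t[5])])*y
def pick(xy,ZP=.032):
    xy=np.array(xy,float)
    bot.set_gripper(.78); bot.move_pose([*xy,.17],q(YAW))
    c=spot(xy); print("seen",[(k[1].round(4),round(k[2],1),round(k[3],2)) for k in c[:2]])
    if not c or c[0][0]>.03: print("MISS"); return False
    xy=c[0][1]
    bot.move_linear([*xy,.11],speed=.2)
    if bot.move_linear([*xy,ZP],speed=.08,until_force=8): print("touch at",bot.read_position()); bot.move_linear([*xy,.17]); return False
    bot.set_gripper(.3,grasp_force=40); w=bot.read_gripper_width(); print("width",w,w*85)
    bot.move_linear([*xy,.17],speed=.2); print("after lift",bot.read_gripper_width(),bot.read_finger_force())
    return bot.read_gripper_width()>.5
def place(i,ZP=.032):
    xy=cell(i); bot.move_pose([*xy,.17],q(YAW)); bot.move_linear([*xy,ZP+.024],speed=.15)
    h=bot.move_linear([*xy,ZP+.009],speed=.03,until_force=6); z=bot.read_position()[2]; print("placed",h,z,"expected",ZP+.012)
    if z>ZP+.0165: return False
    bot.set_gripper(.75); bot.move_linear([*xy,.17],speed=.2); return True
E
python3 - <<'E'
from act import *
if pick([.4326,-.1863]): print(place(3))
print(bot.read_clock())
E
```

```text
seen [(array([ 0.4296, -0.1871]), np.float64(0.7), 0.7), (array([ 0.4449, -0.2972]), np.float64(3.2), 0.82)]
width 0.30023967884671193 25.520372701970516
after lift 0.2989065704101792 0.0
14.9083
```

Run:
```python
from act import *
im,tp,D=look("w4"); print(tp,[(d["bbox"],d["confidence"]) for d in D["jar0"]])
im,_,_=look("w4s",(),"side")
a=im[120:330,180:480,::-1]; a=cv2.resize(a,None,fx=2,fy=2); b=cv2.imread("pics/w4.png"); b=cv2.resize(b,(600,375))[:180*2]
cv2.imwrite("pics/w4j.png",np.vstack([a[:240],b[:360]]))
```

```text
(array([ 0.42896789, -0.18665792,  0.16911638]), array([-6.75112695e-04,  6.73511797e-01,  7.39176157e-01, -1.10361374e-04])) [([391.8, 254.9, 64.5, 50.1], 0.9), ([298.2, 244.5, 47.2, 71.8], 0.74), ([168.4, 224.2, 66.0, 74.8], 0.68), ([416.7, 374.2, 24.9, 25.8], 0.61)]
```

View pics/w4j.png

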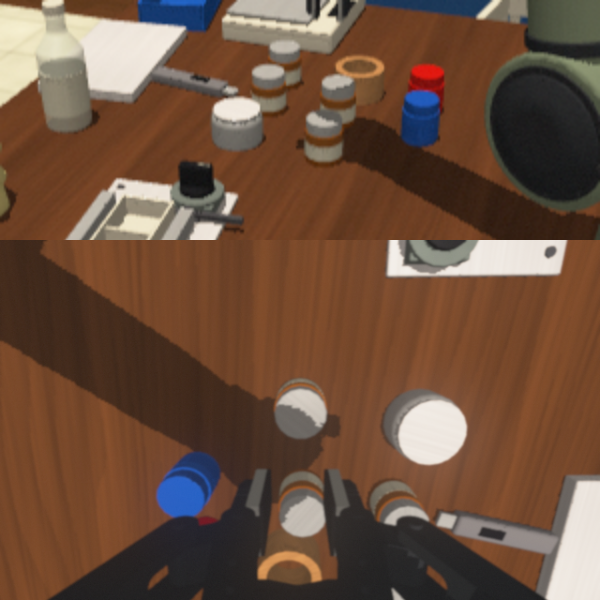

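Run:
```python
from act import *
np.set_printoptions(precision=4,suppress=True)
tp=tool(); bot.camera("wrist")
for b in ([298.2,178-16,47.2,60],): pass
for d in bot.search_frame("wrist","jar0"):
    print(np.round(d["bbox"]),round(d["confidence"],2),*loc(np.array(d["bbox"]),tp,[.45,-.25]))
print(pw(np.array([[.4296,-.1871,.064],[.4296,-.1871,0],[.4464,-.298,.064]]),tp))
side=unproj("side",np.array([[323,115]])/2+[180,120],.064); print("side D lid",side)
```

```text
[294. 144.  54.  67.] 0.91 [ 0.4334 -0.1874] 0.9547730415522437
[168. 222.  68.  74.] 0.84 [ 0.321 -0.285] 1.0923058715868024
[297. 245.  51.  72.] 0.78 [ 0.4452 -0.2983] 0.8271780882552662
[395. 255.  60.  51.] 0.74 [ 0.5509 -0.287 ] 11.532321737538552
[214. 294.  16.  11.] 0.69 [ 0.3435 -0.3301] 32.147802644073124
[418. 377.  21.  23.] 0.61 [ 0.5795 -0.4285] 28.210892897665484
[[317.2009 183.7443]
 [317.2553 168.8997]
 [323.809  296.1208]]
side D lid [[ 0.4355 -0.1947  0.064 ]]
```

Run:
```python
from act import *
np.set_printoptions(precision=4,suppress=True)
bot.set_gripper(.78); xy=[.4325,-.1874]
bot.move_pose([*xy,.11],q(YAW)); bot.move_linear([*xy,.032],speed=.08)
print(tool(),bot.read_gripper_width(),bot.read_ft_force())
im,_,_=look("w5",()); im2,_,_=look("w5s",(),"side")
bot.set_gripper(.5,grasp_force=40); print(bot.read_gripper_width(),bot.read_finger_force(),bot.read_position()[2])
a=cv2.resize(im2[120:220,280:480,::-1],(600,300)); b=cv2.resize(im[:,:,::-1],(600,375))[75:375]
cv2.imwrite("pics/w5j.png",np.vstack([a,b]))
```

```text
(array([ 0.4329, -0.1877,  0.0325]), array([0.0004, 0.6735, 0.7392, 0.0001])) 0.7848165760633824 [-0.1583  0.9     0.1787]
0.49911269121510626 0.0 0.032089580445717365
```

View pics/w5j.png

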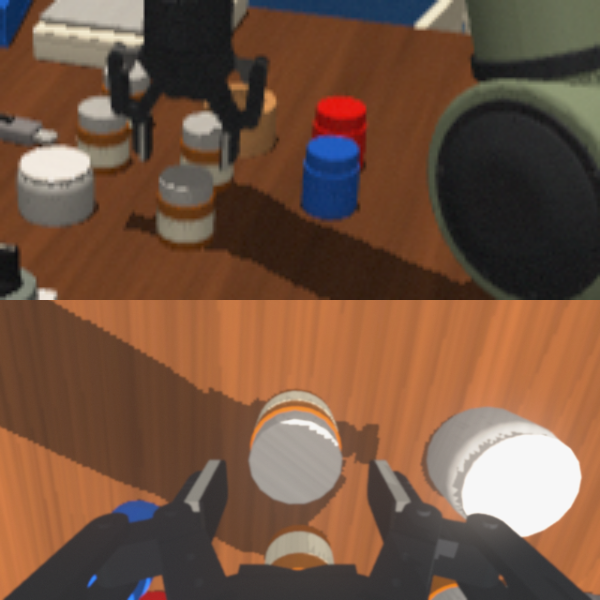

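Run:
```python
from act import *
np.set_printoptions(precision=2,suppress=True)
P=np.array([[.4329,-.1877,.0325],[.4,-.1877,.04],[.466,-.1877,.04],[.433,-.187,.064],[.433,-.187,0.]])
for c in ("side","scene"): print(c,proj(c,P))
print(pw(P,tool())); print(bot.read_joint_positions())
bot.set_gripper(.78)
im,_,_=look("w6",(),"scene"); x=cv2.resize(im[110:235,190:350,::-1],None,fx=5,fy=4.8)
cv2.imwrite("pics/w6c.png",x[:600])
```

```text
side [[341.43 188.94]
 [353.09 188.51]
 [329.97 184.62]
 [341.5  178.94]
 [341.13 199.23]]
scene [[289.66 182.1 ]
 [297.87 175.76]
 [280.98 184.51]
 [289.35 173.57]
 [290.23 190.9 ]]
[[316.06 227.49]
 [256.86 227.34]
 [375.01 237.56]
 [316.28 249.99]
 [316.39 208.57]]
[-0.57  0.37 -0.61  0.6   0.    0.91]
```

View pics/w6c.png

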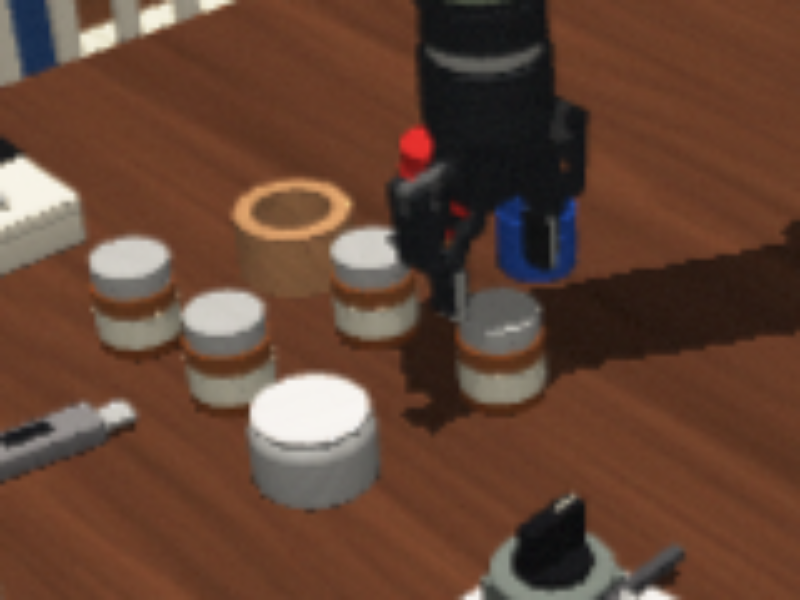

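The scene view shows the left fingertip at px (281,175). A TCP at z=0.032 should put it at v≈184, so the real fingertips sit about 4 cm higher than expected. I'll check with a gentle touch on the bare bench.

Run:
```python
from act import *
np.set_printoptions(precision=4,suppress=True)
bot.move_linear([.4325,-.1874,.17],speed=.2)
bot.move_pose([.36,.02,.10],q(YAW)); bot.set_gripper(0)
im,_,_=look("w7",()); im2,_,_=look("w7s",(),"side"); 
print(bot.read_gripper_width(),proj("side",[[.36,.02,.10]]),proj("scene",[[.36,.02,.10]]))
print(bot.move_linear([.36,.02,.02],speed=.06,until_force=5),bot.read_position())
if bot.read_position()[2]<.025: print(bot.move_linear([.36,.02,-.05],speed=.02,until_force=5),bot.read_position(),bot.read_ft_force())
bot.move_linear([.36,.02,.10],speed=.2)
a=cv2.resize(im2[60:240,300:480,::-1],(400,400)); b=cv2.resize(im[:,:,::-1],(640,400))[:,240:640]
cv2.imwrite("pics/w7j.png",np.hstack([a,b])); print(bot.read_clock())
```

```text
0.0004446557965395832 [[344.9311 211.5912]] [[357.8268 183.6481]]
False [0.3603 0.02   0.0203]
True [ 0.36   0.02  -0.039] [-0.5848 -0.2076  5.2537]
25.3667
```

View pics/w7j.png

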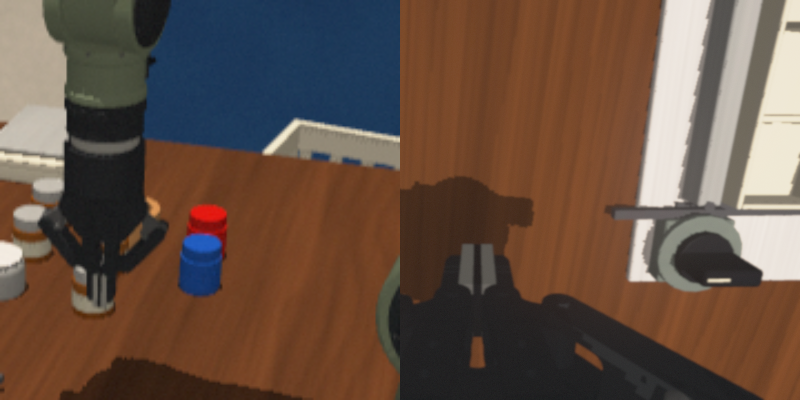

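The shut fingertips touched the bench at TCP z = -0.039, so the true tips sit 39 mm behind the reported TCP. They agree laterally in the image, where the tips are at (320,244). I'll correct all heights by this amount and retry.

```bash
sed -i 's/ZP=.032/ZP=-.008/g; s/,\.17\]/,.13]/g; s/,\.11\]/,.07]/' act.py
python3 - <<'E'
from act import *
print(bot.grip_depth)
if pick([.4330,-.1874]): print(place(3))
print(bot.read_clock())
E
```

```text
0.0187
seen [(array([ 0.4323, -0.1889]), np.float64(0.1), 0.85), (array([ 0.5239, -0.3596]), np.float64(32.5), 0.46)]
width 0.5908398566502833 50.22138781527408
after lift 0.5859154630491729 41.88734829425812
placed True 0.004919563493084186 expected 0.004
True
33.8167
```

Run:
```python
from act import *
for xy,i in (([.4455,-.298],2),([.553,-.2958],1),([.5604,-.3867],0)):
    if not pick(xy): break
    if not place(i): break
print(bot.read_clock())
```

```text
seen [(array([ 0.4443, -0.2984]), np.float64(1.7), 0.71), (array([ 0.4381, -0.386 ]), np.float64(14.9), 0.74)]
width 0.5893948377776548 50.09856121110066
after lift 0.5879430299449733 42.00385272502899
placed True 0.005027665976052545 expected 0.004
seen [(array([ 0.5547, -0.2991]), np.float64(1.5), 0.76), (array([ 0.5612, -0.3909]), np.float64(0.5), 0.69)]
width 0.5863279309771868 49.83787413306088
after lift 0.5881248970225066 41.88115954399109
placed True 0.0051096866729454585 expected 0.004
seen [(array([ 0.5617, -0.3916]), np.float64(1.8), 0.85), (array([ 0.3475, -0.2944]), np.float64(34.6), 0.83)]
width 0.5920529213043175 50.32449831086699
after lift 0.5864546976207746 42.02312529087067
placed True 0.013970546103125994 expected 0.004
59.6833
```

Run:
```python
from act import *
xy=bot.read_position()[:2]; print(xy,cell(0),bot.read_ft_force(),bot.read_moment(),bot.read_gripper_width())
h=bot.move_linear([*xy,.001],speed=.03,until_force=6); print(h,bot.read_position()[2],bot.read_ft_force())
im,_,_=look("w8",()); im2,_,_=look("w8s",(),"scene")
a=cv2.resize(im2[210:330,260:420,::-1],(400,300)); b=cv2.resize(im[:,:,::-1],(400,250))
cv2.imwrite("pics/w8j.png",np.vstack([a,b]))
```

```text
[0.58499556 0.06622102] [0.58527708 0.06823166] [ 1.43727391 -1.72012233 -2.04265461] [-0.39441038 -0.31909125 -0.06234923] 0.584759269363099
True 0.004102632113218825 [-0.15723557  1.63721337  3.98969559]
```

View pics/w8j.png

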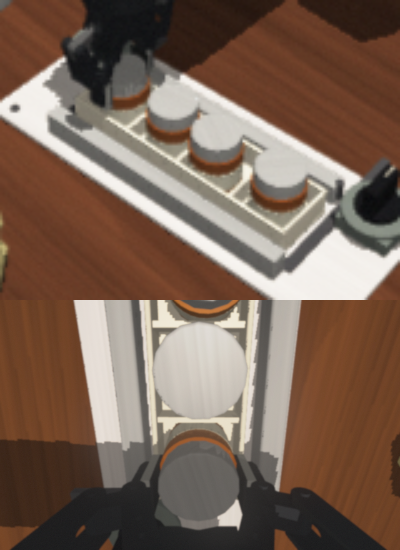

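All four jars are down in separate cells, with the last one in the end cell between the fingers. I'll release it, retreat and start on the knobs.

```bash
cat > knob.py <<'E'
from act import *
J=t[:3]; C,S=np.cos(J[2]),np.sin(J[2])
KX={s:J[:2]+np.array([C*-.062-S*.172*s,S*-.062+C*.172*s]) for s in (1,-1)}   # +1 left, -1 right
def turn(s,th0,th1,n=4,zg=.007,stop=None):
    xy=KX[s]; a=J[2]-th0; r=None
    for k in (1,-1,0,2):
        js=bot.solve_ik([*xy,zg],q(a+k*np.pi))
        if js is not None and js[5]>-3.05 and js[5]+th1-th0<3.05: r=a+k*np.pi; break
    if r is None: print("no yaw"); return None
    bot.set_gripper(.36); bot.move_pose([*xy,.075],q(r))
    if bot.move_linear([*xy,zg],speed=.12,until_force=8): print("touch",bot.read_position()); return None
    bot.set_gripper(0,grasp_force=60); w=bot.read_gripper_width()*85
    m0=bot.read_moment()[2]; j0=np.array(bot.read_joint_positions()); M=[]; th=th0
    for d in np.linspace(0,th1-th0,n+1)[1:]:
        j=j0.copy(); j[5]+=d; bot.goto_joints(j); th=th0+d
        M.append(round(bot.read_moment()[2]-m0,2))
        if stop and abs(M[-1])>stop: break
    o=R.from_quat(bot.read_tool_rot(),scalar_first=True).as_matrix()[:,0]; yaw=np.arctan2(o[1],o[0])
    act=(J[2]-yaw-th0+np.pi/4)%np.pi-np.pi/4+th0
    print("LR"[s<0],"width",round(w,1),"dMz",M,"tool turn",round(act,3),"F",np.round(bot.read_ft_force(),1),"off",np.round(bot.read_position()[:2]-xy,4))
    bot.set_gripper(.36); bot.move_linear([*xy,.075],speed=.2); return th
E
python3 - <<'E'
from knob import *
bot.set_gripper(.75); p=bot.read_position(); bot.move_linear([p[0],p[1],.13],speed=.2)
turn(1,0,.5,2)
im,_,_=look("w9",())
cv2.imwrite("pics/w9c.png",cv2.resize(im[:,:,::-1],(640,400)))
print(bot.read_clock())
E
```

```text
L width 12.8 dMz [np.float64(-0.08), np.float64(-0.07)] tool turn 0.496 F [ 0.8  0.4 -0.9] off [0.0011 0.0002]
65.2667
```

View pics/w9c.png

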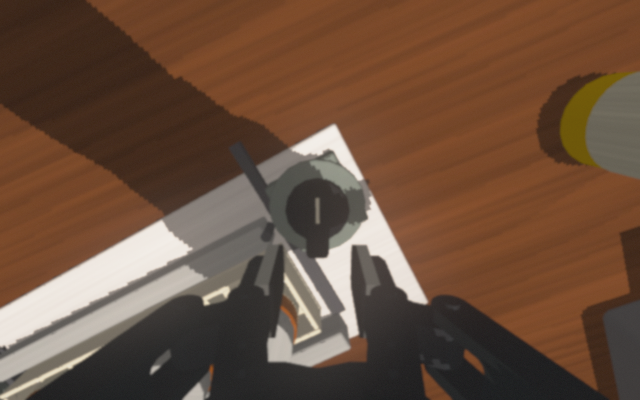

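The left knob's bar, at about (318,225), is aligned with the tool after the turn, so the grip follows it. I'll continue alternating.

Run:
```python
from knob import *
for s,a,b in ((-1,0,1),(1,.5,1.5),(-1,1,2),(1,1.5,2.5),(-1,2,3),(1,2.5,3.5)):
    if turn(s,a,b,2) is None: break
print(bot.read_clock())
```

```text
R width 12.7 dMz [np.float64(-0.02), np.float64(-0.09)] tool turn 0.997 F [ 1.5  2.6 -0.7] off [0.0012 0.0005]
L width 12.5 dMz [np.float64(-0.05), np.float64(-0.04)] tool turn 1.497 F [ 2.2  1.2 -1.1] off [0.0013 0.0005]
R width 12.9 dMz [np.float64(-0.1), np.float64(-0.03)] tool turn 1.997 F [ 3.2  1.1 -1.8] off [0.0017 0.0004]
L width 12.7 dMz [np.float64(-0.0), np.float64(-0.01)] tool turn 2.498 F [ 2.  -0.7 -1.2] off [0.0016 0.0003]
R width 12.7 dMz [np.float64(-0.06), np.float64(-0.08)] tool turn 2.997 F [0.9 1.2 0.6] off [ 0.0014 -0.    ]
L width 12.5 dMz [np.float64(-0.1), np.float64(-0.11)] tool turn 3.497 F [0.4 0.1 1.2] off [0.0013 0.0001]
93.075
```

Run:
```python
from knob import *
turn(-1,3,3.9,2)
l=turn(1,3.5,4.14,16,stop=.4); r=turn(-1,3.9,4.14,6,stop=.4); print(l,r)
p=bot.read_position(); bot.move_linear([p[0],p[1],.15],speed=.2)
bot.move_pose([.5,.17,.26],q(0))
im,_,_=look("w10",())
a=im[5:195,145:495,::-1]
cv2.imwrite("pics/w10c.png",cv2.resize(a,None,fx=2.25,fy=2.25,interpolation=cv2.INTER_CUBIC)); print(bot.read_clock())
```

```text
R width 12.5 dMz [np.float64(-0.11), np.float64(-0.09)] tool turn 3.897 F [ 0.4  2.9 -0. ] off [0.0011 0.0004]
L width 12.8 dMz [np.float64(-0.07), np.float64(-0.09), np.float64(-0.14), np.float64(-0.07), np.float64(-0.13), np.float64(-0.12), np.float64(-0.11), np.float64(-0.09), np.float64(-0.06), np.float64(-0.11), np.float64(-0.1), np.float64(-0.12), np.float64(0.64)] tool turn 4.017 F [ 0.6  1.7 -0.9] off [0.0011 0.0004]
R width 12.9 dMz [np.float64(-0.07), np.float64(-0.06), np.float64(0.68)] tool turn 4.017 F [0.9 1.2 0.3] off [0.0012 0.0003]
4.02 4.02
110.7
```

View pics/w10c.png

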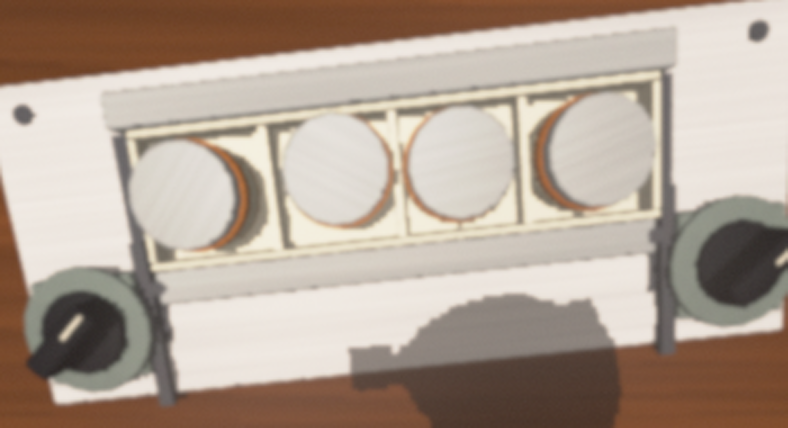

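Both knobs show a sharp torque rise at 4.02 rad, which is the stop. The crate sits flat between fence and jaw, with a jar in each cell. I'm handing in.

Run:
```python
from cell import bot
print(bot.close_job())
```

```text
the job is handed in; nothing more can be done
None
```

The job is handed in: all four amber jars stand in their own cells, both knobs were turned by turns to their stops (0.5 rad / 2.5 mm apart at most, as commanded), and the last picture shows the crate flat against the fence; the tin and roll were never gripped or approached, though I did not re-measure them at the end.

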